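# Release a module latch with the service pin

### The arm

A 6-joint arm with a two-finger parallel gripper is mounted at the origin on the work surface. World frame = base frame: x ahead of the robot, y to its left, z up, the work surface at z = 0. Lengths are in m, angles in rad, forces in N, time in s.
With the tool pointing down it reaches from about 0.35 to 0.725 m from the base axis. Payload 6 kg.
Tool frame: the origin (TCP) lies on the centre line of the jaws, within the pads' length; the fingertips stand 19 mm ahead of it and the grasp point (between the pads) is the TCP; z points along the fingers, y is the line along which they close (so a half turn about z gives the same grasp; the last joint's range is limited). The gripper opens to 85 mm and grips with 20 to 120 N. Pads are 22 mm wide; open, the fingers measure 114 mm over their backs; the gripper's body (76 mm by 85 mm) begins 54 mm behind the grasp point. The pads swing forward as they close: fully open they stand 13 mm farther back than shut.
Start: joints at [-0.796, 0.04, 0.085, 0, -1.615, -0.334], TCP at [0.256, -0.543, 0.227] pointing down, gripper open.
Joint ranges: [-2.56, 2.56], [-1.29, 2.01], [-1.08, 1.49], [-3.29, 1.98], [-2.81, -0.18], [-2.99, 2.99]. Speed limits (rad/s): [2.57, 2.57, 3.01, 3.14, 3.14, 3.14].

### API

Orientations are given as a rotation vector (axis times angle).
In Python, from cell import state, grab_frame, camera_info, close_job gives the robot as it stands. The module is installed in compiled form; this text tells all that it offers.
- The arm moves only by the tool jog_arm, never from a script. Its argument "rows" is a list of rows, each an object with "fingers": the opening, from -1 (shut) to 1 (fully open); "xyz": the shift along the tool's x, y, z in units of 40 mm (1.0 is 40 mm), a list of three; "delta_rot": the turn, a rotation vector about the tool's x, y, z in degrees, a list of three. A call has 1 to 12 rows; each row is the pose to reach, as a shift and turn from the pose commanded when the call began, along the tool's axes at that moment; what a row does not reach only later rows make up. A row lasts 1/10 s, in which the tool goes at most 50 mm and 8.59 degrees, less where a joint would pass 70% of its speed; a pose out of reach is approached as far as the arm can. A call with a gripper value outside its range is refused whole. The fingers move at their own pace and stop on an object; "force" is the grip in N (left out, the last holds). Time passes only in rows, so rows that repeat a pose let the fingers close. It gives the time, the measured TCP pose, the force, the opening and the grip force at its end, in the units of the state.
- state(): the state, without advancing time (a new reading comes with each control period).
- grab_frame(name): name is "side" or "top" or "wrist"; returns (picture, depth): 384x512x3 uint8, red, green, blue; 384x512 float32, m along the optical axis (not along the pixel's ray), 0 where there is no reading.
- camera_info(name): a dict with "intrinsics" (3x3 intrinsics, pixels), "dist" ([k1, k2, p1, p2, k3] as OpenCV has them; the pictures are not rectified), "R" (3x3) and "t" (3): a world point X has camera coordinates R X + t. Camera axes: x right, y down, z forward; pixel columns grow to the right and rows downward; lengths in m; the calibration is good to about 2 mm. A picture is of the moment at which its call begins: read the wrist's pose just before it. camera_info takes no time and is no camera call; for the wrist camera it gives the pose at the moment of the call.
- close_job(): hands the job in; it is judged then, once.
The state is a dict: "t": time; "joints": joint angles; "qvel": joint speeds; "joint_efforts": joint torques, N m; "ee_pos": TCP position; "ee_rot": TCP orientation; "contact_force": force on the tool from outside, world axes, zero at the start; "wrist_torque": the same for the moment, N m; "gripper_width": finger opening in m; "grip_force": force on a finger pad.
Only numpy, scipy, OpenCV 4.12 (cv2) and the standard library are available. Lean on these libraries where they do the work, as an engineer would, in place of code of your own. Each camera call takes 0.05 s, during which the arm holds its last target. There are 200 camera calls.

### The job

Take the service pin (the slim steel rod with a wide disc collar under a plain round black handle) out of the tool rack and push it straight down through the narrow slot in the module case's cover until its collar sits flat on the cover, so that the latch tab hidden inside is pressed down. Let go and leave the pin standing upright in the slot, to keep the cover unlatched. Leave the spray can standing where it is.

Things in the scene. Friction and masses are not known exactly. Their poses are not given: they have to be found in the camera images.
- pin_handle (a point): Centre of the pin's black handle (mm: 24 dia, 70 tall). Under it a steel disc collar, 52 dia, 6 thick, underside 41 below this point, resting on the rack (top at 100); then a steel rod, 10 dia, 50 long, tip 91 below this point. 160 g. z up; at start y runs along the row of 3 rack tools 80 apart (pin in any place; others: T-key, fat screwdriver, up to 80 high), x across it, free for fingers.
- slot (a point): Centre of the slot's mouth in the flat aluminium cover (top at 85 mm) of a fixed black ribbed case, 150 x 190. Slot 40 long along x, 22 wide along y, straight walls, 35 deep to the latch tab; z up. The case's middle is 35 away along +y. The round plug and the square connector (16 high) on the cover's other half are no openings; the cover is flat for 40 around the slot.
- latch (a joint): How far the hidden tab at the slot's bottom is pressed down (m). At 0 its top is 35 mm under the cover's top; it ends at 0.019; starts at 0 to 0.003. No spring: it yields to a steady push of about 8 N and stays where left; the pin's weight alone does not move it. With the collar on the cover the pin has pressed it to 0.015.
- can_center (a point): Half-way up a standing spray can, a bystander: white and grey, 60 mm diameter, 154 mm tall with its yellow nozzle, 300 g, on the bench beyond rack and case.
Mind the look-alikes: they are no part of the job. Leave any orange look-alike of the part that bears pin_handle alone.

How it is judged:
By the outcome, as a careful person would: the job done as asked, in the order asked, and still so for the second after the job is handed in, with the robot touching nothing.
It also fails if it takes over 37 s, if anything falls off the work surface, if the arm or the gripper's body presses on something with over 40 N, if the wrist force passes 120 N, or if a joint passes its speed limit or range.

## Working session

There is one attempt and no reset: what is moved stays moved. The work goes in short steps, Python scripts to look and compute and a tool call to move; the robot and the scene stay as the last step left them, time stands still between calls to the robot, and variables do not carry over. Pictures are saved under pics/ and viewed, at most 10 in all, crops included, and the job is handed in when it is done.

Besides the shell and the picture viewer there is one more tool, called after "Call:" by a JSON object that holds its "api" and its "payload", one argument or row to a line. jog_arm: Moves the arm, as the interface text tells. Its arguments: {"type":"object","properties":{"rows":{"type":"array"},"force":{"type":"number"}},"required":["rows"]}

```bash
mkdir -p pics
cat > h.py <<'E'
import numpy as np, cv2
from cell import state, grab_frame, camera_info
def cloud(n):
    ci=camera_info(n); im,d=grab_frame(n)
    h,w=d.shape; v,u=np.mgrid[:h,:w]
    p=cv2.undistortPoints(np.stack([u,v],-1).reshape(-1,1,2).astype(np.float64),ci["intrinsics"],np.array(ci["dist"])).reshape(h,w,2)
    c=np.dstack([p[...,0]*d,p[...,1]*d,d])
    X=(c-np.array(ci["t"]))@np.array(ci["R"])
    X[d==0]=np.nan
    return im,X
def save(n,im): cv2.imwrite(n,im[...,::-1])
E
python3 - <<'E'
from h import *
a,X=cloud("top"); b,Y=cloud("side")
np.savez("/tmp/a.npz",a=a,X=X,b=b,Y=Y)
save("pics/top.png",a); save("pics/side.png",b)
s=state(); print(s["t"],s["ee_pos"],s["ee_rot"],s["contact_force"])
E
```

```text
0.1 [ 0.25593488 -0.54232488  0.22607594] [ 6.86771614e-01 -3.06511342e+00 -2.43685645e-03] [-0.29798052 -0.31077509 -0.1367466 ]
```

View pics/top.png

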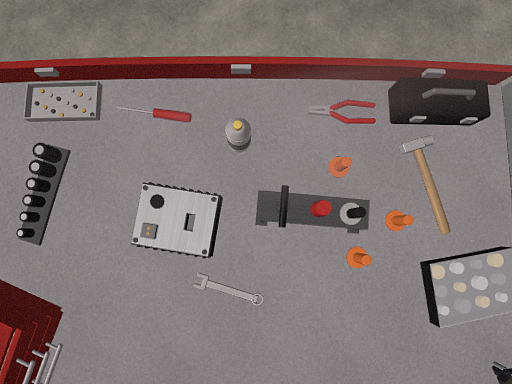

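View pics/side.png

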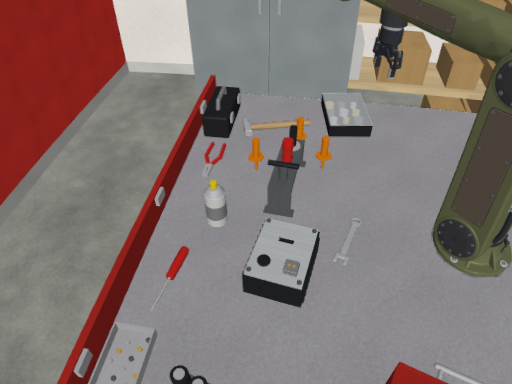

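The top view shows the pin in the rack near (352,213), with its black handle top at about (359,212) and its collar around it. The slot is at (189,222) and the can at (238,132). The three orange look-alikes stand to the right of the rack.

Run:
```python
from h import *
z=np.load("/tmp/a.npz");a,X=z["a"],z["X"]
np.set_printoptions(precision=4,suppress=True)
# handle top: dark, z high
sub=np.zeros(a.shape[:2],bool);sub[190:235,330:380]=1
m=sub&(a.max(2)<70)&(X[...,2]>.15)
print("handle",m.sum(),np.nanmedian(X[m],0),np.nanmax(X[m],0),np.nanmin(X[m],0))
t=m&(X[...,2]>np.nanmax(X[m][:,2])-.008); print("top",t.sum(),X[t].mean(0))
c=sub&(abs(X[...,2]-.106)<.005)&(a.min(2)>110); print("collar",c.sum(),X[c].mean(0),X[c].min(0),X[c].max(0))
r=np.zeros_like(sub);r[185:240,250:375]=1
r=r&(abs(X[...,2]-.1)<.006)&(a.max(2)<90)
print("rack",r.sum()); print(cv2.minAreaRect((X[r][:,:2]*1000).astype(np.float32)))
for n,b in(("T",(185,230,272,296)),("red",(198,220,308,334))):
  q=X[b[0]:b[1],b[2]:b[3]].reshape(-1,3);q=q[q[:,2]>.13];print(n,q.mean(0),q.max(0),q.min(0))
cv=np.zeros_like(sub);cv[180:262,125:230]=1
cm=cv&(abs(X[...,2]-.085)<.005)
R=cv2.minAreaRect((X[cm][:,:2]*1000).astype(np.float32));print("case",R)
# slot: ray of dark pixels onto z=.085
ci=camera_info("top");K,D,Rm,tt=[np.array(ci[k]) for k in("intrinsics","dist","R","t")]
s=np.zeros_like(sub);s[208:236,178:202]=1
s=s&(a.max(2)<100);v,u=np.nonzero(s)
p=cv2.undistortPoints(np.stack([u,v],-1).reshape(-1,1,2).astype(float),K,D).reshape(-1,2)
d=np.c_[p,np.ones(len(p))]@Rm;o=-Rm.T@tt
P=o+d*((.085-o[2])/d[:,2])[:,None]
print("slot",len(P),P.mean(0),cv2.minAreaRect((P[:,:2]*1000).astype(np.float32)),u.min(),u.max(),v.min(),v.max())
print("cam",o)
cn=np.zeros_like(sub);cn[110:160,215:260]=1;q=X[cn&(X[...,2]>.1)];print("can",q.mean(0),q.max(0),q.min(0))
R_=cv2.Rodrigues(state()["ee_rot"])[0];print(R_)
big=cv2.resize(np.hstack([a[170:270,120:240],a[170:270,250:375]]),None,fx=3.2,fy=3.2,interpolation=cv2.INTER_CUBIC);save("pics/crop.png",big)
```

```text
handle 128 [ 0.5449 -0.2513  0.1748] [ 0.5557 -0.2422  0.1781] [ 0.5344 -0.2651  0.1501]
top 98 [ 0.5449 -0.254   0.1752]
collar 236 [ 0.5443 -0.2484  0.1054] [ 0.5204 -0.2771  0.1012] [ 0.569  -0.229   0.1089]
rack 2135
((553.27978515625, -173.85838317871094), (249.1490478515625, 70.333984375), 84.62407684326172)
T [ 0.5587 -0.0931  0.1582] [ 0.6039 -0.0804  0.1648] [ 0.5142 -0.1067  0.1338]
red [ 0.5542 -0.1734  0.1763] [ 0.5717 -0.1587  0.1826] [ 0.5373 -0.1916  0.1321]
case ((531.9168090820312, 154.65969848632812), (183.12461853027344, 142.74392700195312), 80.41802978515625)
slot 65 [0.5258 0.1249 0.085 ] ((527.2269897460938, 122.21575927734375), (39.733856201171875, 18.70461082458496), 0.7479604482650757) 184 192 213 230
cam [ 0.5139 -0.016   0.9062]
can [0.7344 0.0052 0.1272] [0.7691 0.0357 0.1559] [ 0.7095 -0.0225  0.1001]
[[-0.9044 -0.4267 -0.0008]
 [-0.4267  0.9044  0.0014]
 [ 0.0001  0.0016 -1.    ]]
```

View pics/crop.png

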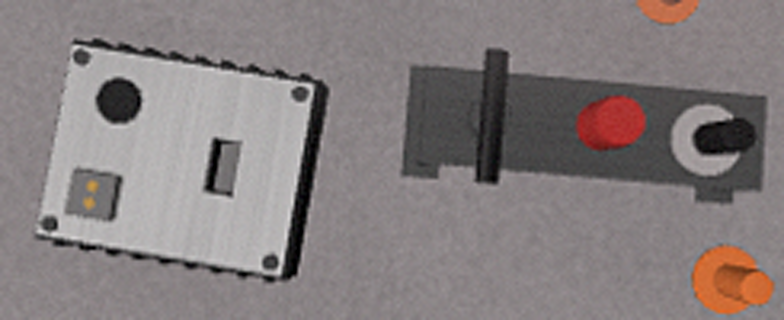

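The crop shows the slot mouth at about (189.5,222) in the top image. It also confirms the pin in the rack's right-hand place, at about (0.545,-0.254). I'll move above the pin with the jaws closing across the row.

Call:
{"api": "jog_arm", "payload": {
  "rows": [
    {"fingers": 1,"xyz": [-1.2,0.4,-0.85],"delta_rot": [0,0,-8]},
    {"fingers": 1,"xyz": [-2.4,0.85,-0.85],"delta_rot": [0,0,-16]},
    {"fingers": 1,"xyz": [-3.6,1.3,-0.85],"delta_rot": [0,0,-24]},
    {"fingers": 1,"xyz": [-4.8,1.7,-0.85],"delta_rot": [0,0,-32]},
    {"fingers": 1,"xyz": [-6.0,2.15,-0.85],"delta_rot": [0,0,-40]},
    {"fingers": 1,"xyz": [-7.2,2.6,-0.85],"delta_rot": [0,0,-48]},
    {"fingers": 1,"xyz": [-8.4,3.0,-0.85],"delta_rot": [0,0,-56]},
    {"fingers": 1,"xyz": [-9.2,3.28,-0.85],"delta_rot": [0,0,-59.3]},
    {"fingers": 1,"xyz": [-9.61,3.43,-0.85],"delta_rot": [0,0,-59.3]},
    {"fingers": 1,"xyz": [-9.61,3.43,-0.85],"delta_rot": [0,0,-59.3]},
    {"fingers": 1,"xyz": [-9.61,3.43,-0.85],"delta_rot": [0,0,-59.3]}
  ]
}}

```text
t: 1.2
ee_pos: [0.5449, -0.2546, 0.2606]
ee_rot: [2.113, -2.324, -0.001]
contact_force: [-1.0, -0.6, -0.4]
gripper_width: 0.0856
grip_force: 0.0
```

Run:
```python
from h import *
np.set_printoptions(precision=4,suppress=True)
a,X=cloud("wrist");s=state();save("pics/w1.png",a)
print(s["t"],s["ee_pos"],cv2.Rodrigues(s["ee_rot"])[0],s["joints"],s["gripper_width"])
e=s["ee_pos"]
m=(X[...,2]>.165)&(X[...,2]<.185)&(a.max(2)<90)&(np.hypot(X[...,0]-.545,X[...,1]+.254)<.03)
print(m.sum(),X[m].mean(0),X[m].min(0),X[m].max(0))
c=(abs(X[...,2]-.106)<.005)&(np.hypot(X[...,0]-.545,X[...,1]+.254)<.04)&(a.min(2)>110)
print(c.sum(),X[c].min(0),X[c].max(0))
o=(a[...,0]>180)&(a[...,2]<90);print("orange z",np.nanmax(X[o][:,2]) if o.any() else None)
```

```text
1.25 [ 0.5446 -0.2551  0.2609] [[-0.0957 -0.9954 -0.0004]
 [-0.9954  0.0957 -0.0001]
 [ 0.0002  0.0004 -1.    ]] [-0.1051  0.0508  0.1574  0.0002 -1.6779  0.0093] 0.08509538114365393
630 [ 0.5447 -0.2573  0.1755] [ 0.5333 -0.2677  0.1651] [ 0.5564 -0.245   0.1782]
1015 [ 0.5119 -0.2817  0.101 ] [ 0.5705 -0.2347  0.109 ]
orange z 0.18229869552537553
```

View pics/w1.png

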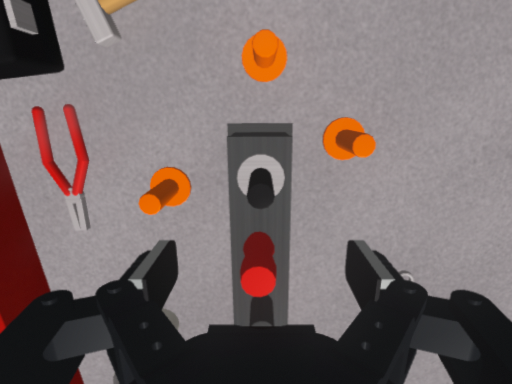

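The wrist view shows the black handle at (260,185) between the open fingers' paths, with the orange look-alikes clear on both sides. Next: descend and grip.

Call:
{"api": "jog_arm", "payload": {
  "rows": [
    {"fingers": 1,"xyz": [0.05,0,0.9],"delta_rot": [0,0,0]},
    {"fingers": 1,"xyz": [0.05,0,1.8],"delta_rot": [0,0,0]},
    {"fingers": 1,"xyz": [0.05,0,2.5],"delta_rot": [0,0,0]},
    {"fingers": 1,"xyz": [0.05,0,3.0],"delta_rot": [0,0,0]},
    {"fingers": 1,"xyz": [0.05,0,3.0],"delta_rot": [0,0,0]},
    {"fingers": -1,"xyz": [0.05,0,3.0],"delta_rot": [0,0,0]},
    {"fingers": -1,"xyz": [0.05,0,3.0],"delta_rot": [0,0,0]},
    {"fingers": -1,"xyz": [0.05,0,3.0],"delta_rot": [0,0,0]},
    {"fingers": -1,"xyz": [0.05,0,3.0],"delta_rot": [0,0,0]},
    {"fingers": -1,"xyz": [0.05,0,3.0],"delta_rot": [0,0,0]},
    {"fingers": -1,"xyz": [0.05,0,3.0],"delta_rot": [0,0,0]},
    {"fingers": -1,"xyz": [0.05,0,3.0],"delta_rot": [0,0,0]}
  ],
  "force": 70
}}

```text
t: 2.45
ee_pos: [0.5455, -0.2567, 0.1421]
ee_rot: [-2.113, 2.324, -0.003]
contact_force: [1.0, 0.1, 5.6]
gripper_width: 0.0222
grip_force: 68.6
```

Call:
{"api": "jog_arm", "payload": {
  "rows": [
    {"fingers": -1,"xyz": [0,0,-0.3],"delta_rot": [0,0,0]},
    {"fingers": -1,"xyz": [0,0,-0.8],"delta_rot": [0,0,0]},
    {"fingers": -1,"xyz": [0,0,-1.4],"delta_rot": [0,0,0]},
    {"fingers": -1,"xyz": [0,0,-2.1],"delta_rot": [0,0,0]},
    {"fingers": -1,"xyz": [0,0,-2.8],"delta_rot": [0,0,0]},
    {"fingers": -1,"xyz": [0,0,-3.6],"delta_rot": [0,0,0]},
    {"fingers": -1,"xyz": [0,0,-4.3],"delta_rot": [0,0,0]},
    {"fingers": -1,"xyz": [0,0,-4.6],"delta_rot": [0,0,0]},
    {"fingers": -1,"xyz": [0,0,-4.6],"delta_rot": [0,0,0]}
  ]
}}

```text
t: 3.35
ee_pos: [0.5452, -0.2565, 0.3263]
ee_rot: [-2.112, 2.323, -0.002]
contact_force: [-0.0, 0.0, -1.6]
gripper_width: 0.0224
grip_force: 68.7
```

Run:
```python
from h import *
np.set_printoptions(precision=4,suppress=True)
z=np.load("/tmp/a.npz");a=z["a"]
ci=camera_info("top");K,D,Rm,tt=[np.array(ci[k]) for k in("intrinsics","dist","R","t")]
p=cv2.undistortPoints(np.array([[[189.3,222.]]]),K,D).reshape(-1,2)
d=np.c_[p,[1]]@Rm;o=-Rm.T@tt;print("slot",o+d*((.085-o[2])/d[:,2]))
b,Y=cloud("side");s=state();print(s["ee_pos"],s["gripper_width"],s["grip_force"])
save("pics/s2.png",cv2.resize(b[60:260,200:400],None,fx=2.5,fy=2.5))
```

```text
slot [[0.5261 0.1192 0.085 ]]
[ 0.545  -0.2562  0.3243] 0.02255387024557404 68.67801189422607
```

View pics/s2.png

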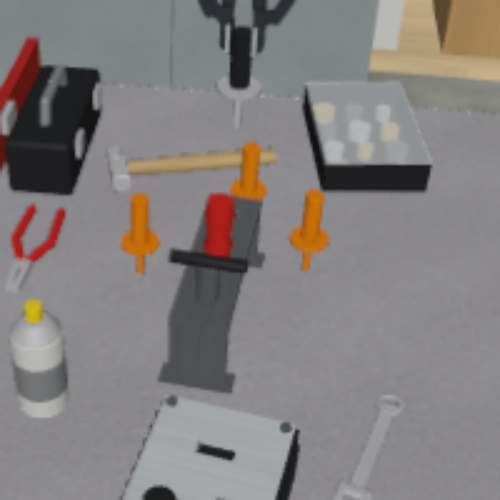

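The pin is held upright under the gripper: collar at (238,88), tip at (237,122). Next, the transfer to above the slot.

Call:
{"api": "jog_arm", "payload": {
  "rows": [
    {"fingers": -1,"xyz": [-0.6,0.1,0],"delta_rot": [0,0,0]},
    {"fingers": -1,"xyz": [-1.6,0.25,0],"delta_rot": [0,0,0]},
    {"fingers": -1,"xyz": [-2.7,0.4,0],"delta_rot": [0,0,0]},
    {"fingers": -1,"xyz": [-3.8,0.55,0],"delta_rot": [0,0,0]},
    {"fingers": -1,"xyz": [-4.9,0.7,0],"delta_rot": [0,0,0]},
    {"fingers": -1,"xyz": [-6.0,0.85,0],"delta_rot": [0,0,0]},
    {"fingers": -1,"xyz": [-7.1,1.0,0],"delta_rot": [0,0,0]},
    {"fingers": -1,"xyz": [-8.1,1.2,0],"delta_rot": [0,0,0]},
    {"fingers": -1,"xyz": [-8.9,1.32,0],"delta_rot": [0,0,0]},
    {"fingers": -1,"xyz": [-9.31,1.37,0],"delta_rot": [0,0,0]},
    {"fingers": -1,"xyz": [-9.31,1.37,0],"delta_rot": [0,0,0]},
    {"fingers": -1,"xyz": [-9.31,1.37,0],"delta_rot": [0,0,0]}
  ]
}}

```text
t: 4.6
ee_pos: [0.5256, 0.119, 0.3238]
ee_rot: [2.112, -2.323, -0.001]
contact_force: [-0.7, -0.5, -1.6]
gripper_width: 0.0219
grip_force: 68.7
```

Run:
```python
from h import *
np.set_printoptions(precision=4,suppress=True)
a,X=cloud("wrist");s=state();save("pics/w2.png",a);np.savez("/tmp/w.npz",a=a,X=X)
print(s["t"],s["ee_pos"],s["ee_rot"],s["joints"][[0,5]])
b,Y=cloud("side");e=s["ee_pos"]
for n,P in(("w",X),("s",Y)):
  for lo,hi in((.235,.275),(.278,.292)):
    m=(np.hypot(P[...,0]-e[0],P[...,1]-e[1])<.035)&(P[...,2]>lo)&(P[...,2]<hi)
    if m.any(): print(n,lo,m.sum(),P[m].mean(0),P[m].min(0),P[m].max(0))
```

```text
4.65 [0.5257 0.1185 0.3243] [ 2.1117 -2.3241 -0.0003] [ 0.595  -0.6907]
w 0.278 2261 [0.5239 0.1096 0.288 ] [0.4991 0.0937 0.2824] [0.5505 0.131  0.292 ]
s 0.235 35 [0.5258 0.1239 0.2488] [0.5218 0.1208 0.2358] [0.5297 0.1264 0.2618]
s 0.278 234 [0.526  0.1287 0.2882] [0.5003 0.0978 0.2819] [0.5515 0.1474 0.2917]
```

View pics/w2.png

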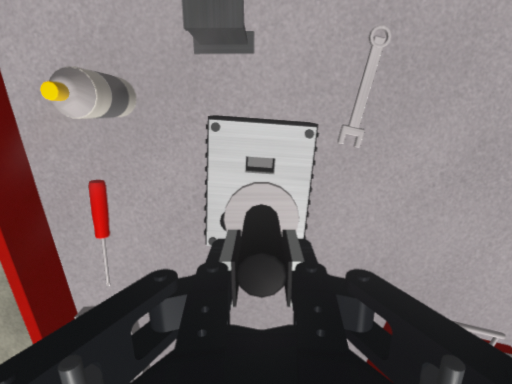

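The wrist view shows the slot mouth at about (260,163), with its near wall visible, and the held pin's collar at (262,215).

Run:
```python
from h import *
np.set_printoptions(precision=4,suppress=True)
z=np.load("/tmp/w.npz");a,X=z["a"],z["X"]
g=a[148:180,236:286].max(2);_,t=cv2.threshold(g,0,255,cv2.THRESH_BINARY_INV+cv2.THRESH_OTSU);print("otsu",_)
n,l,st,cc=cv2.connectedComponentsWithStats(t);i=1+st[1:,4].argmax();print(st[i])
v,u=np.nonzero(l==i)
ci=camera_info("wrist");K,D,R,tt=[np.array(ci[k]) for k in("intrinsics","dist","R","t")]
p=cv2.undistortPoints(np.stack([u+236,v+148],-1).reshape(-1,1,2).astype(float),K,D).reshape(-1,2)
d=np.c_[p,np.ones(len(p))]@R;o=-R.T@tt;P=o+d*((.085-o[2])/d[:,2])[:,None]
print(o,P.mean(0),cv2.minAreaRect((P[:,:2]*1000).astype(np.float32)))
# collar of held pin
c=(X[...,2]>.28)&(X[...,2]<.293)&(a.min(2)>110)&(np.hypot(X[...,0]-.5257,X[...,1]-.1185)<.04)
from scipy.optimize import least_squares
q=X[c][:,:2];h=cv2.convexHull((q*1000).astype(np.float32)).reshape(-1,2);h=h[h[:,1]<112]
print("collar",least_squares(lambda k:np.hypot(h[:,0]-k[0],h[:,1]-k[1])-26,[526,119],loss="soft_l1").x,X[c][:,2].mean())
A=np.c_[X[c][:,:2]-X[c][:,:2].mean(0),np.ones(c.sum())];print("tilt",np.linalg.lstsq(A,X[c][:,2],rcond=None)[0])
```

```text
otsu 149.0
[  9   8  30  18 464]
[0.5185 0.0481 0.4719] [0.5271 0.1186 0.085 ] ((527.0224609375, 118.54987335205078), (22.02368927001953, 40.367271423339844), 80.29393768310547)
collar [524.7965 119.9826] 0.28800544190101707
tilt [0.0026 0.0113 0.288 ]
```

Call:
{"api": "jog_arm", "payload": {
  "rows": [
    {"fingers": -1,"xyz": [0,-0.02,0.6],"delta_rot": [0,0,0]},
    {"fingers": -1,"xyz": [0,-0.02,1.3],"delta_rot": [0,0,0]},
    {"fingers": -1,"xyz": [0,-0.02,1.9],"delta_rot": [0,0,0]},
    {"fingers": -1,"xyz": [0,-0.02,2.5],"delta_rot": [0,0,0]},
    {"fingers": -1,"xyz": [0,-0.02,2.9],"delta_rot": [0,0,0]},
    {"fingers": -1,"xyz": [0,-0.02,3.2],"delta_rot": [0,0,0]},
    {"fingers": -1,"xyz": [0,-0.02,3.5],"delta_rot": [0,0,0]},
    {"fingers": -1,"xyz": [0,-0.02,3.75],"delta_rot": [0,0,0]},
    {"fingers": -1,"xyz": [0,-0.02,4.0],"delta_rot": [0,0,0]},
    {"fingers": -1,"xyz": [0,-0.02,4.2],"delta_rot": [0,0,0]},
    {"fingers": -1,"xyz": [0,-0.02,4.35],"delta_rot": [0,0,0]},
    {"fingers": -1,"xyz": [0,-0.02,4.35],"delta_rot": [0,0,0]}
  ]
}}

```text
t: 5.9
ee_pos: [0.5262, 0.1193, 0.15]
ee_rot: [2.113, -2.323, -0.001]
contact_force: [0.0, 0.0, -1.4]
gripper_width: 0.0224
grip_force: 68.8
```

No contact with the cover, so the rod is in the slot. Pressing slowly.

Call:
{"api": "jog_arm", "payload": {
  "rows": [
    {"fingers": -1,"xyz": [0,0,0.1],"delta_rot": [0,0,0]},
    {"fingers": -1,"xyz": [0,0,0.2],"delta_rot": [0,0,0]},
    {"fingers": -1,"xyz": [0,0,0.28],"delta_rot": [0,0,0]},
    {"fingers": -1,"xyz": [0,0,0.35],"delta_rot": [0,0,0]},
    {"fingers": -1,"xyz": [0,0,0.42],"delta_rot": [0,0,0]},
    {"fingers": -1,"xyz": [0,0,0.48],"delta_rot": [0,0,0]},
    {"fingers": -1,"xyz": [0,0,0.52],"delta_rot": [0,0,0]},
    {"fingers": -1,"xyz": [0,0,0.52],"delta_rot": [0,0,0]}
  ]
}}

```text
t: 6.7
ee_pos: [0.5268, 0.1194, 0.1316]
ee_rot: [-2.113, 2.323, -0.001]
contact_force: [-2.1, -0.4, 4.1]
gripper_width: 0.0221
grip_force: 69.6
```

Call:
{"api": "jog_arm", "payload": {
  "rows": [
    {"fingers": -1,"xyz": [0,0,0.04],"delta_rot": [0,0,0]},
    {"fingers": -1,"xyz": [0,0,0.08],"delta_rot": [0,0,0]},
    {"fingers": -1,"xyz": [0,0,0.1],"delta_rot": [0,0,0]},
    {"fingers": -1,"xyz": [0,0,0.1],"delta_rot": [0,0,0]}
  ]
}}

```text
t: 7.1
ee_pos: [0.5268, 0.1194, 0.1277]
ee_rot: [-2.113, 2.323, -0.001]
contact_force: [-2.9, 0.5, 5.7]
gripper_width: 0.0219
grip_force: 69.6
```

Call:
{"api": "jog_arm", "payload": {
  "rows": [
    {"fingers": -1,"xyz": [0,0,0.03],"delta_rot": [0,0,0]},
    {"fingers": -1,"xyz": [0,0,0.05],"delta_rot": [0,0,0]},
    {"fingers": -1,"xyz": [0,0,0.05],"delta_rot": [0,0,0]}
  ]
}}

```text
t: 7.4
ee_pos: [0.5269, 0.1194, 0.127]
ee_rot: [-2.113, 2.322, -0.002]
contact_force: [-5.6, 0.6, 11.0]
gripper_width: 0.0218
grip_force: 70.2
```

Call:
{"api": "jog_arm", "payload": {
  "rows": [
    {"fingers": -1,"xyz": [0,0,0.03],"delta_rot": [0,0,0]},
    {"fingers": -1,"xyz": [0,0,0.05],"delta_rot": [0,0,0]},
    {"fingers": -1,"xyz": [0,0,0.05],"delta_rot": [0,0,0]}
  ]
}}

```text
t: 7.7
ee_pos: [0.5271, 0.1194, 0.127]
ee_rot: [-2.112, 2.321, -0.003]
contact_force: [-10.6, 0.6, 19.2]
gripper_width: 0.0223
grip_force: 71.1
```

Run:
```python
from h import *
np.set_printoptions(precision=4,suppress=True)
s=state();print(s["ee_pos"],s["contact_force"],s["wrist_torque"])
b,Y=cloud("side");save("pics/s3.png",cv2.resize(b[170:310,220:350],None,fx=4,fy=4))
```

```text
[0.5271 0.1194 0.127 ] [-10.5756   0.6046  19.1563] [0.2277 4.1192 0.0358]
```

View pics/s3.png

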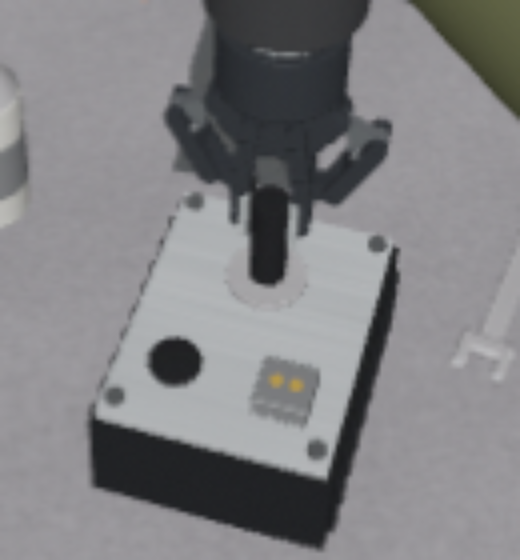

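The side view shows the collar at (266,282), flat on the cover. The height no longer changes as the force rises, so the pin is seated. I'll relax the push, then release.

Call:
{"api": "jog_arm", "payload": {
  "rows": [
    {"fingers": -1,"xyz": [0,0,-0.06],"delta_rot": [0,0,0]},
    {"fingers": -1,"xyz": [0,0,-0.06],"delta_rot": [0,0,0]},
    {"fingers": -0.3,"xyz": [0,0,-0.06],"delta_rot": [0,0,0]},
    {"fingers": -0.3,"xyz": [0,0,-0.06],"delta_rot": [0,0,0]},
    {"fingers": 0,"xyz": [0,0,-0.06],"delta_rot": [0,0,0]},
    {"fingers": 0.5,"xyz": [0,0,-0.06],"delta_rot": [0,0,0]},
    {"fingers": 0.5,"xyz": [0,0,-0.06],"delta_rot": [0,0,0]},
    {"fingers": 0.5,"xyz": [0,0,-0.06],"delta_rot": [0,0,0]}
  ],
  "force": 20
}}

```text
t: 8.55
ee_pos: [0.5265, 0.1193, 0.1244]
ee_rot: [2.113, -2.324, -0.0]
contact_force: [-0.7, 0.4, 0.8]
gripper_width: 0.0641
grip_force: 0.0
```

Call:
{"api": "jog_arm", "payload": {
  "rows": [
    {"fingers": 0.5,"xyz": [0,0,-0.4],"delta_rot": [0,0,0]},
    {"fingers": 0.5,"xyz": [0,0,-1.0],"delta_rot": [0,0,0]},
    {"fingers": 0.5,"xyz": [0,0,-1.8],"delta_rot": [0,0,0]},
    {"fingers": 0.5,"xyz": [0,0,-2.6],"delta_rot": [0,0,0]},
    {"fingers": 0.5,"xyz": [0,0,-3.4],"delta_rot": [0,0,0]},
    {"fingers": 0.5,"xyz": [0,0,-4.0],"delta_rot": [0,0,0]},
    {"fingers": 0.5,"xyz": [0,0,-4.0],"delta_rot": [0,0,0]},
    {"fingers": 0.5,"xyz": [0,0,-4.0],"delta_rot": [0,0,0]}
  ]
}}

```text
t: 9.35
ee_pos: [0.5267, 0.1195, 0.2859]
ee_rot: [-2.112, 2.323, -0.0]
contact_force: [-0.3, 0.7, -0.2]
gripper_width: 0.0642
grip_force: 0.0
```

Run:
```python
from h import *
np.set_printoptions(precision=4,suppress=True)
a,X=cloud("wrist");b,Y=cloud("side");print(state()["t"],state()["ee_pos"])
save("pics/end.png",np.hstack([cv2.resize(b[150:310,190:350],(390,390)),cv2.resize(a,(400,390))]))
r=np.hypot(X[...,0]-.5265,X[...,1]-.119)
for lo,hi in((.086,.098),(.15,.175)):
  m=(r<.035)&(X[...,2]>lo)&(X[...,2]<hi)&((a.max(2)<90) if lo>.1 else True);print(m.sum(),X[m].mean(0),X[m].max(0),X[m].min(0))
m=(r<.026)&(abs(X[...,2]-.091)<.005)&(a.min(2)>100);q=X[m];print("collar z, slope",np.linalg.lstsq(np.c_[q[:,:2]-[.5265,.119],np.ones(len(q))],q[:,2],rcond=None)[0])
m=(r>.03)&(r<.042)&(abs(X[...,2]-.085)<.006);q=X[m];print("cover",np.linalg.lstsq(np.c_[q[:,:2]-[.5265,.119],np.ones(len(q))],q[:,2],rcond=None)[0])
```

```text
9.45 [0.5262 0.1193 0.284 ]
1035 [0.5257 0.113  0.0904] [0.561  0.1534 0.0975] [0.4917 0.0845 0.086 ]
440 [0.5267 0.1184 0.1607] [0.5383 0.1303 0.1633] [0.5156 0.1083 0.1508]
collar z, slope [0.0003 0.0117 0.0913]
cover [-0.0016 -0.0012  0.0854]
```

View pics/end.png

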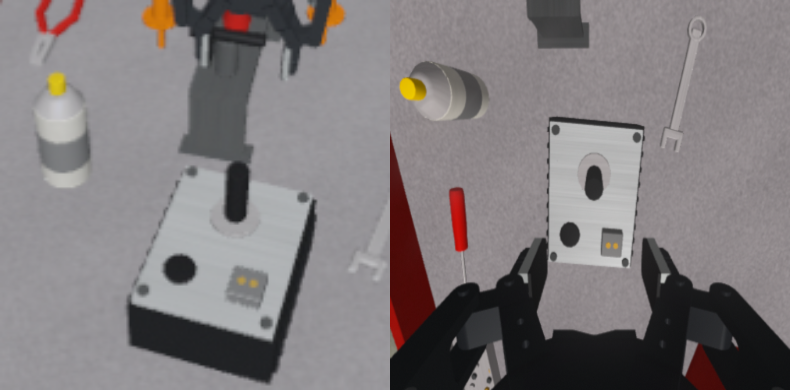

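The pin stands upright and its handle top is at z 0.161, as expected for a seated pin. The collar is flat at z 0.091 and the can is untouched.

```bash
python3 -c "from cell import close_job; print(close_job())"
```

```text
the job is handed in; nothing more can be done
None
```

The job is handed in at about 9.5 s: the pin stands upright in the slot with its collar flat on the cover, which presses the hidden latch tab down (the tab itself isn't visible), and the can was not touched.

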